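# Seat the hex insert in a grinding-wheel hub

### The arm

A 6-joint arm with a two-finger parallel gripper is mounted at the origin on the work surface. World frame = base frame: x ahead of the robot, y to its left, z up, the work surface at z = 0. Lengths are in m, angles in rad, forces in N, time in s.
With the tool pointing down it reaches from about 0.35 to 0.975 m from the base axis. Payload 4.9 kg.
Tool frame: the origin (TCP) lies at the very end of the fingers, on their centre line; the grasp point (between the pads) lies 19 mm behind it; z points along the fingers, y is the line along which they close (so a half turn about z gives the same grasp; the last joint's range is limited). The gripper opens to 85 mm and grips with 20 to 120 N. Pads are 22 mm wide; open, the fingers measure 114 mm over their backs; the gripper's body (76 mm by 85 mm) begins 54 mm behind the grasp point. The pads swing forward as they close: fully open they stand 13 mm farther back than shut.
Start: joints at [-1.37, 0.053, 1.613, -0, 1.476, -0.119], TCP at [0.196, -0.593, 0.231] pointing down, gripper open.
Joint ranges: [-3.01, 3.01], [-1.01, 2.22], [0.06, 2.58], [-1.02, 4.17], [0.09, 2.62], [-3.14, 3.14]. Speed limits (rad/s): [2.57, 2.57, 3.14, 3.14, 3.14, 3.14].

### API

Orientations are given as a rotation vector (axis times angle).
In Python, from station import ctrl, imaging gives the robot as it stands.
- The arm moves only by the tool play_rows, never from a script. Its argument "series" is a list of rows, each a list of 3 entries, a list of its own where there are three numbers: the opening, from 0 (shut) to 1 (fully open), then the shift along the tool's x, y, z each as a share of 0.05 m, from -1 to 1, then the turn, a rotation vector about the tool's x, y, z each as a share of 8 degrees, from -1 to 1. In form: [[grip, [dx, dy, dz], [ax, ay, az]], ...]. A call has 1 to 8 rows; each row shifts and turns the commanded pose from where the row before left it, along the tool's axes as they then stand; what a row does not reach is not made up. A row lasts 1/8 s, in which the tool goes at most 62.5 mm and 10.7 degrees, less where a joint would pass 70% of its speed; a pose out of reach is approached as far as the arm can. A call with a number of a shift or a turn outside -1 to 1 is refused whole. A call with a gripper value outside its range is refused whole. The fingers move at their own pace and stop on an object; "force" is the grip in N (left out, the last holds). Time passes only in rows, so rows that do not move let the fingers close. It gives the time, the measured TCP pose, the force, the opening and the grip force at its end, in the units of the state.
- ctrl.get_obs(): the state, without advancing time (a new reading comes with each control period).
- imaging.get_image(name): name is "side" or "top"; returns a dict with "color" (480x640x3 uint8, blue, green, red), "fx", "fy", "cx", "cy" (pixels), "D" ([k1, k2, p1, p2, k3] as OpenCV has them; the pictures are not rectified), "extrinsics" (4x4, takes a point from world to camera coordinates). Camera axes: x right, y down, z forward; pixel columns grow to the right and rows downward; lengths in m; the calibration is good to about 2 mm. A picture is of the moment at which its call begins. There is no depth.
- ctrl.finish_job(): hands the job in; it is judged then, once.
The state is a dict: "t": time; "q": joint angles; "dq": joint speeds; "effort": joint torques, N m; "tool_pos": TCP position; "tool_rot": TCP orientation; "contact_force": force on the tool from outside, world axes, zero at the start; "wrist_torque": the same for the moment, N m; "opening": finger opening in m; "grip_force": force on a finger pad.
Only numpy, scipy, OpenCV 4.12 (cv2) and the standard library are available. Lean on these libraries where they do the work, as an engineer would, in place of code of your own. Each camera call takes 0.05 s, during which the arm holds its last target. There are 200 camera calls.

### The job

Fit the hex insert, boss upwards, into the hex pocket in the hub of the grinding wheel: the pocket is loose and not quite where it is measured, so shuffle and turn the insert gently, without forcing it, until it drops fully home. Then lay the thick steel spacer ring over the insert's boss, flat on the hub, and let go, leaving the other things on the bench where they are.

Things in the scene. Friction and masses are not known exactly. Their poses are not given: they have to be found in the camera images.
- wheel: grey grinding wheel, 150 mm across, 22 mm thick, lying on a wooden board 180 x 180 x 18 mm, all fixed to the bench; origin centre of the board's underside, at bench height, z up. In its bore sits a steel hub, a hexagonal block 61 mm across flats with a hex pocket in its middle.
- pocket (a point): NOMINAL middle of the pocket's mouth, level with the hub's flat top, 44 mm above the wheel's origin. Pocket: 33 mm across flats, 16 mm deep, sharp-edged, two flats nominally facing the wheel's x. The real hub and pocket are NOT measured: off this point by up to 6 mm along each of the wheel's x and y, turned up to 0.2 rad either way, and stiff against being shifted or turned
- hub_dip (a joint): vertical give of the hub, in m, 0 unloaded, negative when pushed down: it rests on a stiff rubber pad and sinks about 1 mm for every 6 N of downward push, springing back. Pushing it down 6 mm (36 N) counts as forcing; 5 to 15 N is plenty for the job
- insert: steel hex insert, about 140 g, upright on the bench: hex foot 30 mm across flats, 15 mm high, two flats facing its x; on it a square boss 18 x 18 mm, 27 mm tall, sides along its x and y, to grip (total height 42 mm). Origin centre of the underside, z up. Seated on the pocket floor, its foot's top is 1 mm below the hub's top, with 1.5 mm of play all round
- spacer: thick steel ring lying flat on the bench, 56 mm outside, 34 mm hole, 12 mm high, 140 g or so; origin centre of the underside, z up. It goes over the boss to lie on the hub's top
- plain_nut: a bystander: dark plain hex nut without a boss, 24 mm across flats, 12 mm high; origin centre of underside
- thin_washer: a bystander: dark flat washer, 40 mm outside, 22 mm hole, 5 mm thick; origin centre of underside
- whetstone: a bystander: grey sharpening stone, 150 x 50 x 25 mm, long along its x; origin centre of underside
- polish_tin: a bystander: round tin, 70 mm wide, 50 mm high; origin centre of underside
- wrench: a bystander: spanner 180 mm long, lying along its x; origin under its middle
- brush: a bystander: brush 170 mm long, lying along its x; origin under its middle
- tin_cup: a bystander: open metal cup, 80 mm wide, 80 mm high; origin centre of underside
There are look-alikes about, which are no part of the job. Of the things that look like the spacer, the smallest one is meant. Of the things shaped like the insert, the steel one is meant.

How it is judged:
By the outcome, as a careful person would: the job done as asked, in the order asked, and still so for the second after the job is handed in, with the robot touching nothing.
It also fails if it takes over 72 s, if anything falls off the work surface, if the arm or the gripper's body presses on something with over 40 N, if the wrist force passes 120 N, or if a joint passes its speed limit or range.

## Working session

There is one attempt and no reset: what is moved stays moved. The work goes in short steps, Python scripts to look and compute and a tool call to move; the robot and the scene stay as the last step left them, time stands still between calls to the robot, and variables do not carry over. Pictures are saved under pics/ and viewed, at most 10 in all, crops included, and the job is handed in when it is done.

Besides the shell and the picture viewer there is one more tool, called after "Emit:" as name(argument=value, ...), one argument or row to a line, values as JSON. play_rows: Moves the arm, as the interface text tells. Shift numbers are shares of 0.05 m and turn numbers shares of 8 degrees, none past 1 either way. Its arguments: {"type":"object","properties":{"series":{"type":"array"},"force":{"type":"number"}},"required":["series"]}

```bash
mkdir -p pics
python3 - <<'E'
from station import ctrl, imaging
import cv2
print(ctrl.get_obs())
for n in("top","side"):
    im=imaging.get_image(n); cv2.imwrite(f"pics/{n}0.png",im["color"]); print(n,{k:im[k] for k in im if k!="color"})
E
```

```text
{'t': 0.0, 'q': array([-1.37000831e+00,  5.33488680e-02,  1.61431416e+00, -1.06263871e-05,
        1.47598772e+00, -1.18999998e-01]), 'dq': array([-6.92076706e-04,  7.53713239e-04, -9.73458908e-04, -3.99464425e-05,
        1.87671950e-03,  2.72556389e-04]), 'effort': array([ 9.73167880e-04, -3.93680799e+01, -3.70177352e+01, -1.75201790e-04,
        7.02461286e-03,  9.35052782e-06]), 'tool_pos': array([ 0.19634964, -0.59269423,  0.23005593]), 'tool_rot': array([-3.09948904e+00, -4.99858412e-01,  1.48671592e-04]), 'contact_force': array([-0.7806556 ,  0.05937976,  0.0995423 ]), 'wrist_torque': array([ 0.00734586, -0.01381319,  0.00153902]), 'grip_force': 0.0, 'opening': 0.085351182930764}
top {'fx': 445.49217010190046, 'fy': 445.49217010190046, 'cx': 316.9454218441329, 'cy': 230.95815588583804, 'D': array([-0.07418125,  0.        ,  0.        ,  0.        ,  0.        ]), 'extrinsics': array([[-3.62331463e-03, -9.99468994e-01,  3.23821096e-02,
        -2.11386930e-02],
       [-9.95214068e-01,  4.41900656e-04, -9.77177746e-02,
         5.22715857e-01],
       [ 9.76515762e-02, -3.25811933e-02, -9.94687205e-01,
         9.41352271e-01],
       [ 0.00000000e+00,  0.00000000e+00,  0.00000000e+00,
         1.00000000e+00]])}
side {'fx': 577.0437486477282, 'fy': 577.0437486477282, 'cx': 331.4204813534678, 'cy': 248.3089731617853, 'D': array([-0.13950834,  0.        ,  0.        ,  0.        ,  0.        ]), 'extrinsics': array([[-0.86172897, -0.50734696,  0.00471662,  0.42529807],
       [-0.38555822,  0.64877142, -0.65607965,  0.23730908],
       [ 0.32980001, -0.56718137, -0.75467692,  1.29278877],
       [ 0.        ,  0.        ,  0.        ,  1.        ]])}
```

View pics/top0.png

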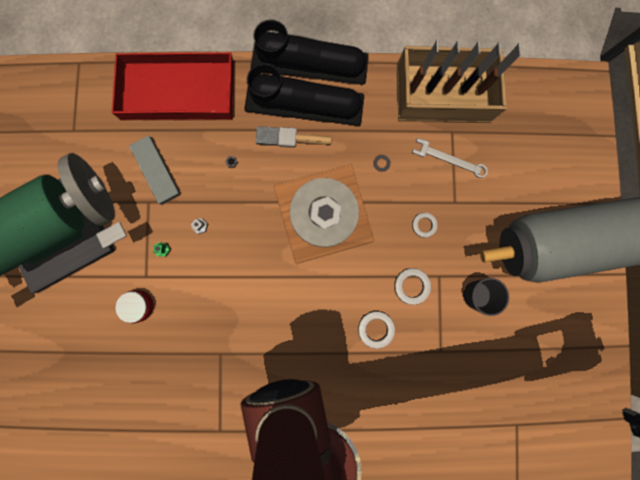

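View pics/side0.png

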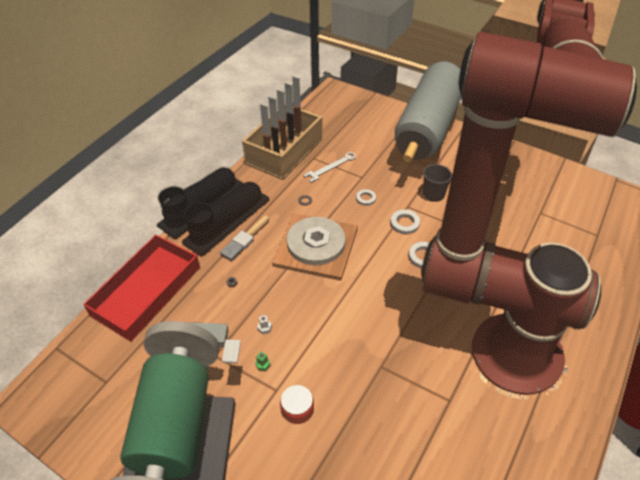

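The top view shows the steel insert at (199,227) with its green look-alike at (162,250). The smallest ring is at (425,225) and the wheel hub at (325,212). Next I'll view enlarged crops.

```bash
python3 - <<'E'
import cv2, numpy as np
t=cv2.imread("pics/top0.png"); s=cv2.imread("pics/side0.png")
def c(im,u,v,h,size=400):
    return cv2.resize(im[v-h:v+h,u-h:u+h],(size,size),interpolation=cv2.INTER_CUBIC)
r1=np.hstack([cv2.resize(c(t,199,227,20),(300,300)),cv2.resize(c(t,325,212,30),(300,300))])
r2=np.hstack([cv2.resize(c(s,264,325,20),(300,300)),cv2.resize(c(s,316,238,30),(300,300))])
cv2.imwrite("pics/m0.png",np.vstack([r1,r2]))
E
cat > h.py <<'E'
import numpy as np, cv2
from station import ctrl, imaging
from scipy.spatial.transform import Rotation as R
def ray(im,uv):
    K=np.array([[im["fx"],0,im["cx"]],[0,im["fy"],im["cy"]],[0,0,1]]);E=im["extrinsics"]
    p=cv2.undistortPoints(np.array(uv,float).reshape(-1,1,2),K,im["D"]).reshape(-1,2)
    d=np.c_[p,np.ones(len(p))]@E[:3,:3]; o=-E[:3,:3].T@E[:3,3]
    return o,d
def onz(im,uv,z):
    o,d=ray(im,uv); return o+d*((z-o[2])/d[:,2])[:,None]
def proj(im,P):
    K=np.array([[im["fx"],0,im["cx"]],[0,im["fy"],im["cy"]],[0,0,1]]);E=im["extrinsics"]
    return cv2.projectPoints(np.array(P,float).reshape(-1,1,3),cv2.Rodrigues(E[:3,:3])[0],E[:3,3],K,im["D"])[0].reshape(-1,2)
E
```

```text
(no output)
```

View pics/m0.png

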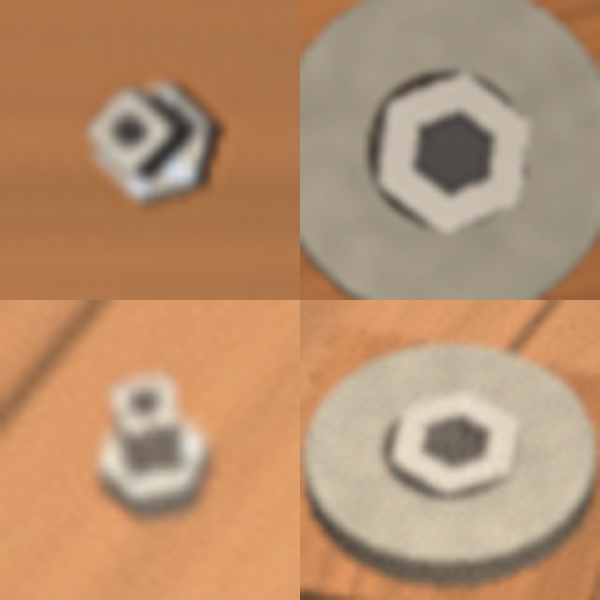

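The enlarged crops show the pocket's real position and turn clearly (top-view crop, pocket about (155,152) from the panel's corner). The boss stands at 45° in the image. I'll fit models to both views.

```bash
cat >> h.py <<'E'
from scipy.optimize import minimize
SS=8
def hexp(af,yaw): # flats facing x
    a=np.radians(30+60*np.arange(6))+yaw; return np.c_[np.cos(a),np.sin(a)]*af/np.sqrt(3)
def sqp(s,yaw):
    a=np.radians(45+90*np.arange(4))+yaw; return np.c_[np.cos(a),np.sin(a)]*s/np.sqrt(2)
def circ(d,yaw=0):
    a=np.linspace(0,2*np.pi,48,endpoint=False); return np.c_[np.cos(a),np.sin(a)]*d/2
def fill(im,P,box,hull=True):
    u0,v0,u1,v1=box; uv=proj(im,P)
    q=((uv-[u0,v0]+.5)*SS*16).round().astype(np.int32)
    if hull: q=cv2.convexHull(q)
    m=np.zeros(((v1-v0)*SS,(u1-u0)*SS),np.uint8); cv2.fillPoly(m,[q.reshape(-1,1,2)],255,shift=4)
    return cv2.resize(m,(u1-u0,v1-v0),interpolation=cv2.INTER_AREA)/255.
def at(p,c,*zs): return np.vstack([np.c_[p+c,np.full(len(p),z)] for z in zs])
def m_insert(im,p,box,z=0):
    c=p[:2]; return np.maximum(fill(im,at(hexp(.03,p[2]),c,z,z+.015),box),fill(im,at(sqp(.018,p[2]),c,z,z+.042),box))
def m_ring(im,p,box,z=0,D=.056,d=.034,h=.012):
    c=p[:2]; o=fill(im,at(circ(D),c,z,z+h),box)
    i=np.minimum(fill(im,at(circ(d),c,z),box),fill(im,at(circ(d),c,z+h),box)); return o-i
def m_pocket(im,p,box,z=.044):
    return fill(im,at(hexp(.033,p[2]),p[:2],z),box), fill(im,at(hexp(.061,p[2]),p[:2],z),box)
def sat(im):
    h=cv2.cvtColor(im["color"],cv2.COLOR_BGR2HSV).astype(float); return h[:,:,1]/255
def fit(cost,p0,step=(.004,.004,.1)):
    best=None; p0=np.array(p0,float); n=len(p0)
    S=np.vstack([p0]+[p0+np.eye(n)[i]*step[i] for i in range(n)])
    r=minimize(cost,p0,method="Nelder-Mead",options=dict(initial_simplex=S,xatol=1e-5,fatol=1e-9,maxiter=300)); return r
def lin(masks,y): # residual of image patch as mix of regions
    A=np.stack([m.ravel() for m in masks]+[np.ones(y.size)],1); c,_,_,_=np.linalg.lstsq(A,y.ravel(),rcond=None)
    return np.mean((A@c-y.ravel())**2)
def boxof(im,P,h): u,v=proj(im,[P])[0].round().astype(int); return (u-h,v-h,u+h,v+h)
E
cat > f1.py <<'E'
from h import *
I={n:imaging.get_image(n) for n in("top","side")}
g={n:sat(I[n]) for n in I}; gr={n:I[n]["color"].mean(2)/255 for n in I}
t=I["top"]
pi=onz(t,[[195.6,223.9]],.042)[0]; pp=onz(t,[[326,212]],.044)[0]; ps=onz(t,[[425,225]],.006)[0]
for names in(["top"],["side"],["top","side"]):
    print(names)
    def cut(a,b): return a[b[1]:b[3],b[0]:b[2]]
    B={n:boxof(I[n],[pi[0],pi[1],.02],16) for n in names}
    rs=[fit(lambda p:sum(lin([m_insert(I[n],p,B[n])],cut(g[n],B[n])) for n in names),[pi[0],pi[1],y]) for y in np.radians([-75,-45,-15,15,45,75])]
    rs.sort(key=lambda r:r.fun)
    for r in rs[:3]: print("insert",r.x.round(4),np.degrees(r.x[2]).round(1),r.fun)
    B2={n:boxof(I[n],[pp[0],pp[1],.044],10 if n=="top" else 10) for n in names}
    def cp(p):
        s=0
        for n in names:
            a,b=m_pocket(I[n],p,B2[n]); s+=lin([a],cut(gr[n],B2[n]))
        return s
    rs=[fit(cp,[pp[0],pp[1],y]) for y in np.radians([-20,0,20])]; r=min(rs,key=lambda r:r.fun)
    print("pocket",r.x.round(4),np.degrees(r.x[2]).round(1)%60,r.fun)
    B3={n:boxof(I[n],[ps[0],ps[1],.006],20) for n in names}
    r=fit(lambda p:sum(lin([m_ring(I[n],p,B3[n])],cut(g[n],B3[n])) for n in names),ps[:2])
    print("ring",r.x.round(4),r.fun)
E
python3 f1.py
```

```text
['top']
insert [ 0.537   0.2375 -0.8081] -46.3 0.0008743049837623492
insert [ 0.5366  0.2374 -0.8034] -46.0 0.0008836214672877894
insert [0.5367 0.2374 1.2585] 72.1 0.0012100704291709032
pocket [ 0.5619 -0.0397  0.3946] 22.6 0.001624865533961785
ring [ 0.5391 -0.2647] 0.0008401158510077419
['side']
insert [ 0.5352  0.2363 -0.7646] -43.8 0.001001680732464388
insert [ 0.5352  0.2364 -0.8987] -51.5 0.001033489619670378
insert [0.5353 0.2367 0.4119] 23.6 0.0011971336044116249
pocket [ 0.5598 -0.0383  0.418 ] 23.9 0.005454503166137648
ring [ 0.5379 -0.2643] 0.0006877278595062356
['top', 'side']
insert [ 0.5363  0.2371 -0.8356] -47.9 0.002483313259240072
insert [ 0.5363  0.2371 -0.808 ] -46.3 0.0024834885101066772
insert [0.5362 0.2374 0.3008] 17.2 0.0030999660921556434
pocket [ 0.5613 -0.0394  0.3952] 22.6 0.008232066687209804
ring [ 0.5389 -0.2645] 0.0017163089018267894
```

Emit:
play_rows(
  series=[
    [0.5,[0.648,-0.757,0],[0,0,0]],
    [0.5,[0.648,-0.757,0],[0,0,0]],
    [0.5,[0.648,-0.757,0],[0,0,0]],
    [0.5,[0.648,-0.757,0],[0,0,0]],
    [0.5,[0.648,-0.757,0],[0,0,0]],
    [0.5,[0.648,-0.757,0],[0,0,0]],
    [0.5,[0.648,-0.757,0],[0,0,0]],
    [0.5,[0.648,-0.757,0],[0,0,0]],
  ],
  force=40,
)

```text
t: 1.2
tool_pos: [0.3476, -0.2228, 0.2312]
tool_rot: [3.101, 0.499, 0.001]
contact_force: [0.7, 0.1, -0.3]
opening: 0.043
grip_force: 0.0
```

Emit:
play_rows(
  series=[
    [0.5,[0.648,-0.757,0],[0,0,0]],
    [0.5,[0.648,-0.757,0],[0,0,0]],
    [0.5,[0.648,-0.757,0],[0,0,0]],
    [0.5,[0.648,-0.757,0],[0,0,0]],
    [0.5,[0.648,-0.757,0],[0,0,0]],
    [0.5,[0.648,-0.757,0],[0,0,0]],
    [0.5,[0.648,-0.757,0],[0,0,0]],
    [0.5,[0.648,-0.757,0],[0,0,0]],
  ],
)

```text
t: 2.2
tool_pos: [0.4985, 0.1463, 0.2312]
tool_rot: [3.101, 0.501, 0.0]
contact_force: [0.4, -1.0, -0.5]
opening: 0.0427
grip_force: 0.0
```

Emit:
play_rows(
  series=[
    [0.45,[0.648,-0.757,0],[0,0,0]],
    [0.45,[0.648,-0.757,0],[0,0,0]],
    [0.45,[0,0,0.6],[0,0,-0.8]],
    [0.45,[0,0,0.6],[0,0,-0.8]],
    [0.45,[0,0,0.6],[0,0,-0.8]],
    [0.45,[0,0,0.6],[0,0,-0.775]],
    [0.45,[0,0,0],[0,0,0]],
  ],
)

```text
t: 3.08
tool_pos: [0.5336, 0.2361, 0.108]
tool_rot: [-2.916, -1.168, 0.011]
contact_force: [0.1, 1.0, 0.0]
opening: 0.0383
grip_force: 0.0
```

Emit:
play_rows(
  series=[
    [0.45,[0.054,0.018,0.7],[0,0,0]],
    [0.45,[0,0,0.6],[0,0,0]],
    [0.45,[0,0,0.48],[0,0,0]],
    [0.45,[0,0,0],[0,0,0]],
    [0.2,[0,0,0],[0,0,0]],
    [0.1,[0,0,0],[0,0,0]],
    [0.1,[0,0,0],[0,0,0]],
    [0.1,[0,0,0],[0,0,0]],
  ],
)

```text
t: 4.08
tool_pos: [0.5402, 0.2385, 0.0247]
tool_rot: [2.915, 1.169, 0.006]
contact_force: [-0.4, 0.3, 6.0]
opening: 0.017
grip_force: 41.3
```

Run:
```python
from h import *
o=ctrl.get_obs(); print(o["tool_pos"],o["contact_force"],o["wrist_torque"],o["opening"])
P=o["tool_pos"]
L=[]
for n in("side","top"):
    im=imaging.get_image(n); u,v=proj(im,[[P[0],P[1],.03]])[0].astype(int); print(n,u,v)
    L.append(cv2.resize(im["color"][v-40:v+40,u-40:u+40],(400,400),interpolation=cv2.INTER_CUBIC))
cv2.imwrite("pics/g1.png",np.hstack(L)); print(ctrl.get_obs()["tool_pos"])
```

```text
[0.54019732 0.23853085 0.02467224] [-0.35979193  0.3077909   6.03985709] [-0.03943191  0.09705314 -0.04942871] 0.016998272354072967
side 260 320
top 196 222
[0.54021234 0.23854414 0.02469479]
```

View pics/g1.png

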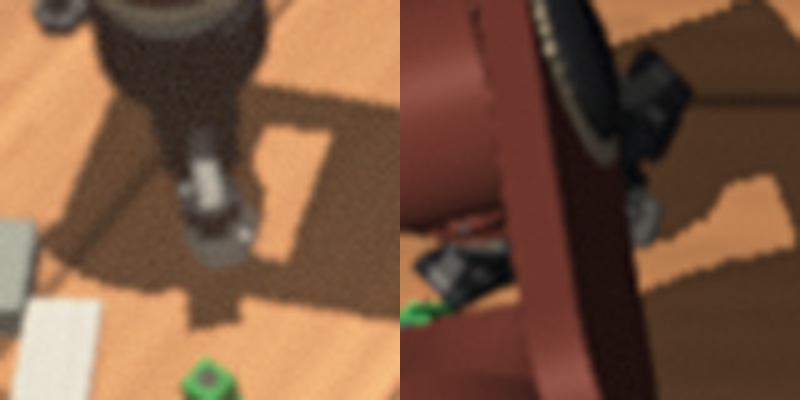

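Both crops show the boss between the pads, with the insert foot upright on the bench (side crop, about (210,225)). Now I'll lift it and carry it to above the pocket.

Emit:
play_rows(
  series=[
    [0.1,[0,0,-0.5],[0,0,0]],
    [0.1,[0,0,-0.9],[0,0,0]],
    [0.1,[-0.589,0.719,-0.5],[0,0,0]],
    [0.1,[-0.589,0.719,0],[0,0,0]],
    [0.1,[-0.589,0.719,0],[0,0,0]],
    [0.1,[-0.589,0.719,0],[0,0,0]],
    [0.1,[-0.589,0.719,0],[0,0,0]],
    [0.1,[-0.589,0.719,0],[0,0,0]],
  ],
  force=60,
)

```text
t: 5.18
tool_pos: [0.5595, -0.0414, 0.1172]
tool_rot: [-2.916, -1.169, 0.0]
contact_force: [1.1, -0.6, -1.7]
opening: 0.0169
grip_force: 59.3
```

Emit:
play_rows(
  series=[
    [0.1,[0,0,0],[0,0,-0.55]],
    [0.1,[0,0,0],[0,0,-0.55]],
    [0.1,[0,0,0],[0,0,0]],
  ],
)

```text
t: 5.55
tool_pos: [0.5595, -0.0401, 0.117]
tool_rot: [-2.818, -1.388, 0.001]
contact_force: [-0.1, 0.2, -1.6]
opening: 0.0161
grip_force: 59.3
```

Run:
```python
from h import *
o=ctrl.get_obs(); print(o["tool_pos"],o["tool_rot"],o["contact_force"],o["wrist_torque"],o["opening"])
P=o["tool_pos"]
L=[]
for n in("side","top"):
    im=imaging.get_image(n); u,v=proj(im,[[P[0],P[1],P[2]-.02]])[0].astype(int); print(n,u,v)
    cv2.imwrite(f"pics/raw_{n}2.png",im["color"])
    L.append(cv2.resize(im["color"][v-40:v+40,u-40:u+40],(400,400),interpolation=cv2.INTER_CUBIC))
cv2.imwrite("pics/g2.png",np.hstack(L))
```

```text
[ 0.55948957 -0.04010665  0.11701221] [-2.81789830e+00 -1.38794313e+00  8.19600175e-04] [-0.14327591  0.23482966 -1.56187612] [-0.01206831 -0.03878782  0.03962103] 0.016141085083685086
side 316 220
top 326 209
```

View pics/g2.png

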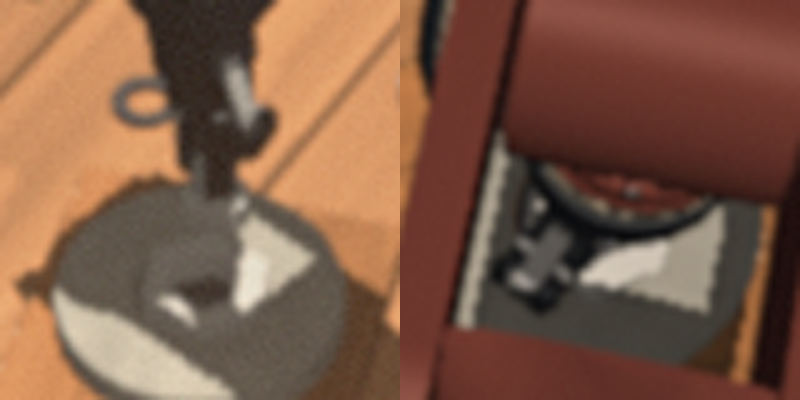

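Side crop: the gripper is above the wheel with the insert foot at about (215,190), in low contrast. I'll enhance the image and overlay the predicted outline.

Run:
```python
from h import *
o=ctrl.get_obs();P=o["tool_pos"]; yaw=np.radians(-37.5)
im=imaging.get_image("side"); c=im["color"]; u,v=316,212
def crop(a): return cv2.resize(a[v-24:v+24,u-24:u+24],(400,400),interpolation=cv2.INTER_CUBIC)
a=crop(c); a=np.clip(255*(a/255.)**.5,0,255).astype(np.uint8); b=a.copy()
z=P[2]-.0247
for p,zz in((hexp(.03,yaw),z),(hexp(.03,yaw),z+.015),(sqp(.018,yaw),z+.015),(sqp(.018,yaw),z+.042)):
    q=((proj(im,at(p,P[:2],zz))-[u-24,v-24]+.5)*400/48).astype(np.int32)
    cv2.polylines(b,[q.reshape(-1,1,2)],True,(0,0,255),1)
cv2.imwrite("pics/g3.png",np.hstack([a,b]))
```

```text
(no output)
```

View pics/g3.png

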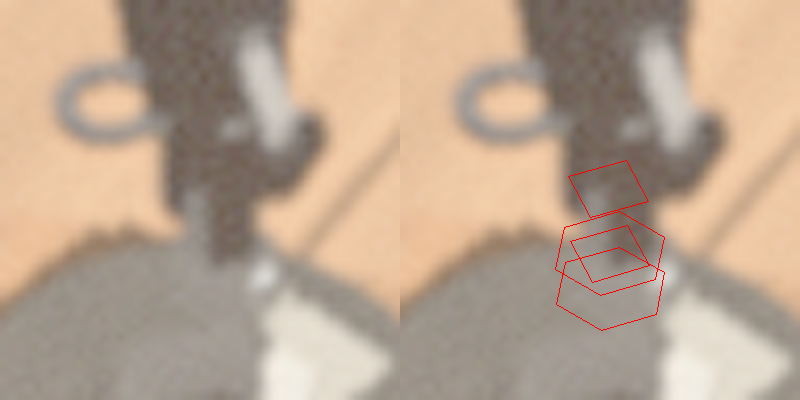

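Emit:
play_rows(
  series=[
    [0.1,[-0.33,-0.135,-0.25],[0,0,0]],
    [0.1,[-0.33,-0.135,-0.25],[0,0,0]],
    [0.1,[0,0,0],[0,0,0]],
    [0.1,[0,0,0],[0,0,0]],
  ],
)

```text
t: 6.2
tool_pos: [0.5292, -0.0577, 0.142]
tool_rot: [-2.817, -1.39, -0.0]
contact_force: [-0.7, -0.1, -1.4]
opening: 0.0167
grip_force: 59.3
```

```bash
cat > f2.py <<'E'
from h import *
o=ctrl.get_obs();P=o["tool_pos"]; print(P,o["tool_rot"],o["opening"])
ty=2*np.arctan2(o["tool_rot"][1],o["tool_rot"][0]); yaw0=ty-np.pi/2
print("tool y yaw",np.degrees(yaw0)%180)
im=imaging.get_image("side"); c=im["color"]; g=sat(im)
cv2.imwrite("pics/raw_s3.png",c)
u,v=proj(im,[[P[0],P[1],P[2]-.02]])[0].astype(int); H=24
b=cv2.resize(c[v-H:v+H,u-H:u+H],(400,400),interpolation=cv2.INTER_CUBIC); b=np.clip(255*(b/255.)**.5,0,255).astype(np.uint8)
s=cv2.resize((g[v-H:v+H,u-H:u+H]*255).astype(np.uint8),(400,400),interpolation=cv2.INTER_CUBIC)
cv2.imwrite("pics/g4.png",np.hstack([b,cv2.cvtColor(s,cv2.COLOR_GRAY2BGR)])); print(u,v)
E
python3 f2.py
```

```text
[ 0.52923303 -0.05765515  0.14202775] [-2.81724481e+00 -1.38973453e+00 -3.21399411e-04] 0.016664260282322933
tool y yaw 142.5138435004411
331 213
```

View pics/g4.png

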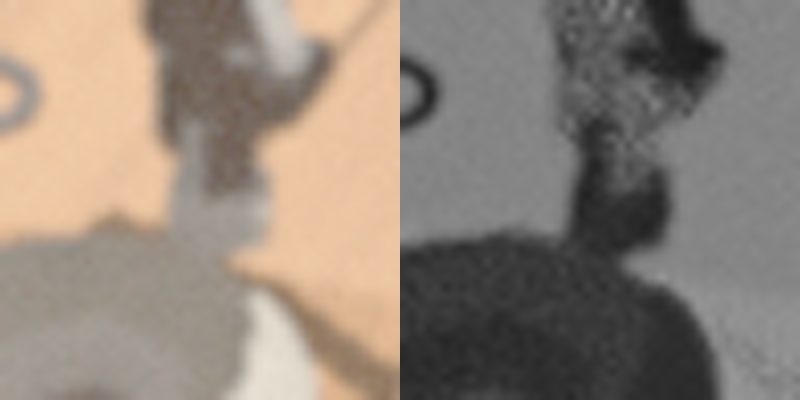

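The foot is now visible at x 170–270, y 170–250 in the left panel, about 2.4 px right of the TCP line. I'll raise it a little and fit.

Emit:
play_rows(
  series=[
    [0.1,[0,0,-0.35],[0,0,0]],
    [0.1,[0,0,-0.25],[0,0,0]],
    [0.1,[0,0,0],[0,0,0]],
    [0.1,[0,0,0],[0,0,0]],
  ],
)

```text
t: 6.75
tool_pos: [0.5291, -0.0579, 0.1724]
tool_rot: [2.817, 1.39, 0.0]
contact_force: [-0.1, -0.4, -1.3]
opening: 0.0163
grip_force: 59.3
```

```bash
cat > f3.py <<'E'
from h import *
o=ctrl.get_obs();P=o["tool_pos"]; yaw0=2*np.arctan2(o["tool_rot"][1],o["tool_rot"][0])-np.pi/2
im=imaging.get_image("side"); c=im["color"]; g=sat(im)
u,v=proj(im,[[P[0],P[1],P[2]-.017]])[0].astype(int)+[2,0]
box=(u-13,v-5,u+13,v+10); y=g[box[1]:box[3],box[0]:box[2]]
def mm(p): # local offsets along tool x,y, z drop, yaw err
    xt=np.array([np.cos(yaw0+np.pi/2),np.sin(yaw0+np.pi/2)]); yt=np.array([np.cos(yaw0),np.sin(yaw0)])
    return np.maximum(fill(im,at(hexp(.03,yaw0+p[2]),P[:2]+p[0]*xt,P[2]-p[1],P[2]-p[1]+.015),box),fill(im,at(sqp(.018,yaw0),P[:2]+p[0]*xt,P[2]-p[1],P[2]-p[1]+.042),box))
for s in([-.004,.025,0],[0,.022,0.05]):
    r=fit(lambda p:lin([mm(p)],y)+ (p[2]/.1)**2*2e-5,s,(.002,.002,.05)); print(r.x,r.fun)
w=np.hstack([cv2.resize((a*255).clip(0,255).astype(np.uint8),(390,225),interpolation=cv2.INTER_NEAREST) for a in(y,.5-.4*mm(r.x))])
d=cv2.resize(c[v-20:v+20,u-26:u+26],(390,300),interpolation=cv2.INTER_CUBIC)
cv2.imwrite("pics/g5.png",w)
E
python3 f3.py
```

```text
[-0.005296    0.02447139  0.05031191] 0.002582194400917536
[-0.00546513  0.02523742  0.06930053] 0.0026183715863474376
```

View pics/g5.png

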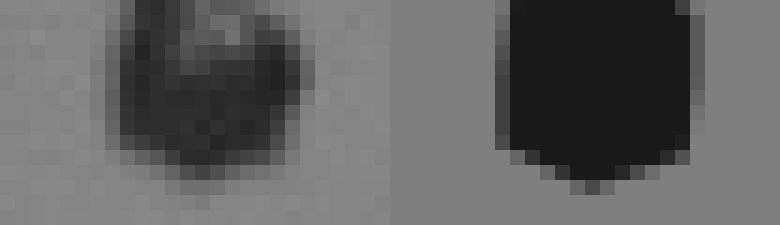

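The silhouette shows the insert sits about 4–5 mm off along the pads and is slightly tilted. I'll set it down on free bench beside the board and regrip it squarely.

Emit:
play_rows(
  series=[
    [0.1,[0.778,-0.53,0],[0,0,0]],
    [0.1,[0.778,-0.53,0],[0,0,0]],
    [0.1,[0.778,-0.53,0],[0,0,0]],
    [0.1,[0.778,-0.53,0.2],[0,0,0]],
    [0.1,[0,0,0.9],[0,0,0]],
    [0.1,[0,0,0.9],[0,0,0]],
    [0.1,[0,0,0.7],[0,0,0]],
    [0.1,[0,0,0],[0,0,0]],
  ],
)

```text
t: 7.8
tool_pos: [0.536, 0.1297, 0.0332]
tool_rot: [-2.815, -1.389, 0.013]
contact_force: [0.4, -1.6, -1.7]
opening: 0.0163
grip_force: 59.2
```

Emit:
play_rows(
  series=[
    [0.1,[0,0,0.08],[0,0,0]],
    [0.1,[0,0,0.05],[0,0,0]],
    [0.1,[0,0,0],[0,0,0]],
  ],
)

```text
t: 8.18
tool_pos: [0.5406, 0.1301, 0.0321]
tool_rot: [2.817, 1.39, 0.003]
contact_force: [-0.1, -0.2, -1.5]
opening: 0.0164
grip_force: 59.3
```

Emit:
play_rows(
  series=[
    [0.1,[0,0,0.06],[0,0,0]],
    [0.1,[0,0,0],[0,0,0]],
    [0.1,[0,0,0.06],[0,0,0]],
    [0.1,[0,0,0],[0,0,0]],
  ],
)

```text
t: 8.68
tool_pos: [0.5398, 0.13, 0.0248]
tool_rot: [2.817, 1.39, 0.0]
contact_force: [-0.1, -0.2, -0.7]
opening: 0.0166
grip_force: 59.4
```

Emit:
play_rows(
  series=[
    [0.1,[0,0,0.03],[0,0,0]],
    [0.1,[0,0,0],[0,0,0]],
    [0.4,[0,0,0],[0,0,0]],
    [0.4,[0,0,0],[0,0,0]],
    [0.4,[0,0,0],[0,0,0]],
  ],
  force=40,
)

```text
t: 9.3
tool_pos: [0.5395, 0.13, 0.0231]
tool_rot: [-2.817, -1.39, 0.0]
contact_force: [0.3, 0.9, 0.1]
opening: 0.0343
grip_force: 0.0
```

```bash
cat > f4.py <<'E'
from h import *
o=ctrl.get_obs();P=o["tool_pos"]; yaw0=2*np.arctan2(o["tool_rot"][1],o["tool_rot"][0])-np.pi/2
print(P,o["contact_force"],o["opening"])
im=imaging.get_image("side"); g=sat(im); c=im["color"]
u,v=proj(im,[[P[0],P[1],.007]])[0].astype(int); box=(u-14,v-4,u+14,v+13); y=g[box[1]:box[3],box[0]:box[2]]
f=lambda p:fill(im,np.vstack([at(hexp(.03,p[2]),p[:2],0,.015)]),box)
def cost(p):
    m=np.maximum(f(p),fill(im,at(sqp(.018,p[2]),p[:2],0,.042),box)); return lin([m],y)
r=fit(cost,[P[0]-.003,P[1]-.003,yaw0]); d=r.x[:2]-P[:2]; ty=yaw0+np.pi/2
print(r.x,np.degrees((r.x[2]-yaw0)),r.fun,"tool x,y offset",d@[np.cos(ty),np.sin(ty)],d@[np.cos(yaw0),np.sin(yaw0)])
a=cv2.resize(c[v-30:v+30,u-40:u+40],(800,600),interpolation=cv2.INTER_CUBIC); cv2.imwrite("pics/g6.png",a)
E
python3 f4.py
```

```text
[0.53952826 0.13001966 0.0230813 ] [0.30802806 0.86780663 0.10612057] 0.03431203515279051
[ 0.53681238  0.12853608 -6.95494971] -1.013074823081121 0.0021958721130774486 tool x,y offset -0.0028298044575279426 -0.0012526880226355133
```

Emit:
play_rows(
  series=[
    [0.4,[-0.07,-0.01,0.05],[0,0,0]],
    [0.4,[0,0,0.05],[0,0,0]],
    [0.4,[0,0,0],[0,0,0]],
    [0.25,[0,0,0],[0,0,0]],
    [0.1,[0,0,0],[0,0,0]],
    [0.1,[0,0,0],[0,0,0]],
    [0.1,[0,0,0],[0,0,0]],
  ],
)

```text
t: 10.22
tool_pos: [0.5373, 0.1276, 0.0185]
tool_rot: [2.817, 1.39, 0.001]
contact_force: [0.1, 0.1, 0.9]
opening: 0.0174
grip_force: 39.5
```

Emit:
play_rows(
  series=[
    [0.1,[0,0,-0.4],[0,0,0]],
    [0.1,[0,0,-0.6],[0,0,0]],
    [0.1,[0,0,-0.6],[0,0,0]],
    [0.1,[0,0,0],[0,0,0]],
    [0.1,[0,0,0],[0,0,0]],
  ],
  force=60,
)

```text
t: 10.85
tool_pos: [0.5364, 0.1275, 0.0976]
tool_rot: [-2.817, -1.39, 0.002]
contact_force: [-0.2, 0.8, -2.1]
opening: 0.0165
grip_force: 59.2
```

```bash
sed -i 's/P\[2\]-.017\]\]/P[2]-.012]]/; s/box=(u-13,v-5,u+13,v+10)/box=(u-13,v-2,u+13,v+11)/; s/\[-.004,.025,0\]/[-.001,.0185,0]/; s/\[0,.022,0.05\]/[.001,.02,.05]/; s/^cv2.imwrite.*/cv2.imwrite("pics\/g7.png",np.vstack([w,np.hstack([d,d])]))/' f3.py; python3 f3.py
```

```text
[-0.00066527  0.02078142 -0.02201864] 0.0020828095370830756
[-0.00054925  0.02051518 -0.00477122] 0.002092075846628382Traceback (most recent call last):
  File "f3.py", line 13, in <module>
    cv2.imwrite("pics/g7.png",np.vstack([w,np.hstack([d,d])]))
                              ~~~~~~~~~^^^^^^^^^^^^^^^^^^^^^^
    return _nx.concatenate(arrs, 0, dtype=dtype, casting=casting)
           ~~~~~~~~~~~~~~~^^^^^^^^^^^^^^^^^^^^^^^^^^^^^^^^^^^^^^^
ValueError: all the input arrays must have same number of dimensions, but the array at index 0 has 2 dimension(s) and the array at index 1 has 3 dimension(s)
```

Emit:
play_rows(
  series=[
    [0.1,[-0.584,0.608,0],[0,0,0]],
    [0.1,[-0.584,0.608,0],[0,0,0]],
    [0.1,[-0.584,0.608,0],[0,0,0]],
    [0.1,[-0.584,0.608,0],[0,0,0]],
    [0.1,[0,0,0.2],[0,0,0]],
    [0.1,[0,0,0.2],[0,0,0]],
    [0.1,[0,0,0],[0,0,0]],
    [0.1,[0,0,0],[0,0,0]],
  ],
  force=60,
)

```text
t: 11.9
tool_pos: [0.5623, -0.0382, 0.0779]
tool_rot: [-2.816, -1.392, 0.001]
contact_force: [-0.5, 0.2, -2.3]
opening: 0.0164
grip_force: 59.4
```

Emit:
play_rows(
  series=[
    [0.1,[-0.029,0,0.14],[0,0,0]],
    [0.1,[0,0,0.14],[0,0,0]],
    [0.1,[0,0,0.04],[0,0,0]],
    [0.1,[0,0,0.04],[0,0,0]],
    [0.1,[0,0,0],[0,0,0]],
    [0.1,[0,0,0],[0,0,0]],
  ],
)

```text
t: 12.65
tool_pos: [0.5617, -0.0402, 0.0604]
tool_rot: [-2.817, -1.39, -0.0]
contact_force: [-0.0, 0.3, -2.4]
opening: 0.0169
grip_force: 59.3
```

Emit:
play_rows(
  series=[
    [0.1,[0,0,0.04],[0,0,0]],
    [0.1,[0,0,0.04],[0,0,0]],
    [0.1,[0,0,0],[0,0,0]],
    [0.1,[0,0,0],[0,0,0]],
  ],
)

```text
t: 13.15
tool_pos: [0.5616, -0.0402, 0.0562]
tool_rot: [-2.817, -1.39, 0.0]
contact_force: [-0.1, 0.4, -2.3]
opening: 0.0164
grip_force: 59.3
```

Emit:
play_rows(
  series=[
    [0.1,[0,0,0.04],[0,0,0]],
    [0.1,[0,0,0.04],[0,0,0]],
    [0.1,[0,0,0.04],[0,0,0]],
    [0.1,[0,0,0],[0,0,0]],
    [0.1,[0,0,0],[0,0,0]],
  ],
)

```text
t: 13.78
tool_pos: [0.5616, -0.0402, 0.0502]
tool_rot: [-2.817, -1.39, -0.0]
contact_force: [-0.3, 1.7, -2.6]
opening: 0.0164
grip_force: 59.3
```

Emit:
play_rows(
  series=[
    [0.1,[0,0,0.03],[0,0,0]],
    [0.1,[0,0,0.03],[0,0,0]],
    [0.1,[0,0,0.01],[0,0,0]],
    [0.1,[0,0,0],[0,0,0]],
    [0.1,[0,0,0],[0,0,0]],
  ],
)

```text
t: 14.4
tool_pos: [0.5617, -0.0403, 0.0468]
tool_rot: [-2.817, -1.39, -0.0]
contact_force: [-1.7, 2.3, -0.3]
opening: 0.0167
grip_force: 59.4
```

Emit:
play_rows(
  series=[
    [0.1,[0,0,0.02],[0,0,0]],
    [0.1,[0,0,0],[0,0,0]],
    [0.1,[0,0,0],[0,0,0]],
  ],
)

```text
t: 14.78
tool_pos: [0.5617, -0.0402, 0.046]
tool_rot: [-2.817, -1.39, 0.0]
contact_force: [-1.9, 2.9, 1.9]
opening: 0.0166
grip_force: 59.7
```

Emit:
play_rows(
  series=[
    [0.35,[0,0,0],[0,0,0]],
    [0.4,[0,0,0],[0,0,0]],
    [0.4,[0,0,0],[0,0,0]],
    [0.4,[0,0,-0.5],[0,0,0]],
    [0.4,[0,0,-0.9],[0,0,0]],
    [0.4,[0,0,-0.7],[0,0,0]],
    [0.4,[0,0,0],[0,0,0]],
  ],
)

```text
t: 15.65
tool_pos: [0.5643, -0.0409, 0.1551]
tool_rot: [2.813, 1.388, 0.01]
contact_force: [-0.2, -0.3, 0.0]
opening: 0.0341
grip_force: 0.0
```

Emit:
play_rows(
  series=[
    [0.85,[-0.765,0.474,0],[0,0,0]],
    [0.85,[-0.765,0.474,0],[0,0,0]],
    [0.85,[-0.765,0.474,0],[0,0,0]],
    [0.85,[-0.765,0.474,0],[0,0,0]],
    [0.85,[-0.765,0.474,0],[0,0,0]],
    [0.85,[0,0,0.7],[0,0,0]],
    [0.85,[0,0,0.7],[0,0,0]],
    [0.85,[0,0,0],[0,0,0]],
  ],
)

```text
t: 16.65
tool_pos: [0.5361, -0.2624, 0.0757]
tool_rot: [-2.81, -1.386, 0.008]
contact_force: [-0.6, 0.4, -0.9]
opening: 0.0728
grip_force: 0.0
```

Emit:
play_rows(
  series=[
    [0.85,[0,0,0],[0,0,0]],
  ],
)

```text
t: 16.77
tool_pos: [0.5396, -0.2642, 0.0812]
tool_rot: [2.817, 1.39, 0.0]
contact_force: [-0.1, -0.1, 0.6]
opening: 0.0725
grip_force: 0.0
```

Run:
```python
from h import *
L=[]
for n in("top","side"):
    im=imaging.get_image(n); c=im["color"]
    for P in([.5613,-.0394,.05],[.539,-.2645,.02]):
        u,v=proj(im,[P])[0].astype(int); h=22 if P[1]>-.1 else 45
        L.append(cv2.resize(c[max(v-h,0):v+h,u-h:u+h],(300,300),interpolation=cv2.INTER_CUBIC))
cv2.imwrite("pics/g8.png",np.vstack([np.hstack(L[:2]),np.hstack(L[2:])]))
```

```text
(no output)
```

View pics/g8.png

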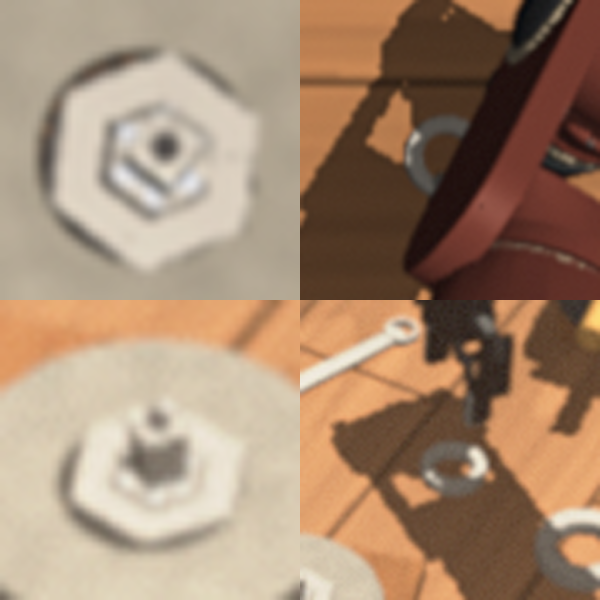

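The insert sits home in the pocket, foot just below the hub top (upper-left and lower-left panels), and the ring lies under the gripper. Next I'll grip the ring.

Emit:
play_rows(
  series=[
    [0.85,[0,0,0.6],[0,0,0]],
    [0.85,[0,0,0.6],[0,0,0]],
    [0.85,[0,0,0.2],[0,0,0]],
    [0.85,[0,0,0.14],[0,0,0]],
    [0.85,[0,0,0],[0,0,0]],
    [0.85,[0,0,0],[0,0,0]],
  ],
)

```text
t: 17.62
tool_pos: [0.5402, -0.2647, 0.0051]
tool_rot: [2.816, 1.389, 0.002]
contact_force: [0.1, 0.3, 0.1]
opening: 0.0726
grip_force: 0.0
```

Emit:
play_rows(
  series=[
    [0.85,[-0.01,0,0.1],[0,0,0]],
    [0.85,[0,0,0],[0,0,0]],
    [0.7,[0,0,0],[0,0,0]],
    [0.6,[0,0,0],[0,0,0]],
    [0.5,[0,0,0],[0,0,0]],
    [0.5,[0,0,0],[0,0,0]],
    [0.5,[0,0,0],[0,0,0]],
  ],
  force=40,
)

```text
t: 18.5
tool_pos: [0.5395, -0.2648, -0.0007]
tool_rot: [2.817, 1.39, 0.001]
contact_force: [0.4, -0.6, 2.7]
opening: 0.0533
grip_force: 42.6
```

Emit:
play_rows(
  series=[
    [0.5,[0,0,-0.3],[0,0,0]],
    [0.5,[0,0,-0.9],[0,0,0]],
    [0.5,[0,0,-1.0],[0,0,0]],
    [0.5,[0,0,0],[0,0,0]],
  ],
  force=60,
)

```text
t: 19.0
tool_pos: [0.5419, -0.2664, 0.1148]
tool_rot: [2.81, 1.386, 0.008]
contact_force: [0.6, -1.3, -1.5]
opening: 0.0528
grip_force: 63.7
```

Emit:
play_rows(
  series=[
    [0.5,[0.766,-0.479,0],[0,0,0]],
    [0.5,[0.766,-0.479,0],[0,0,0]],
    [0.5,[0.766,-0.479,0],[0,0,0]],
    [0.5,[0.766,-0.479,0],[0,0,0]],
    [0.5,[0.766,-0.479,0],[0,0,0]],
    [0.5,[0,0,0],[0,0,0]],
    [0.5,[0,0,0],[0,0,0]],
  ],
)

```text
t: 19.88
tool_pos: [0.5597, -0.0398, 0.1077]
tool_rot: [-2.816, -1.39, 0.003]
contact_force: [-0.1, 0.0, -1.2]
opening: 0.0528
grip_force: 63.6
```

Emit:
play_rows(
  series=[
    [0.5,[0.02,0.03,0.3],[0,0,0]],
    [0.5,[0,0,0.3],[0,0,0]],
    [0.5,[0,0,0],[0,0,0]],
    [0.5,[0,0,0],[0,0,0]],
  ],
)

```text
t: 20.38
tool_pos: [0.5622, -0.0401, 0.0784]
tool_rot: [-2.817, -1.389, 0.001]
contact_force: [-0.3, 0.7, -0.6]
opening: 0.0524
grip_force: 63.6
```

Run:
```python
from h import *
o=ctrl.get_obs();P=o["tool_pos"];print(P)
im=imaging.get_image("side");c=im["color"];u,v=proj(im,[[.5615,-.04,.065]])[0].astype(int);H=30
a=cv2.resize(c[v-H:v+H,u-40:u+40],(800,600),interpolation=cv2.INTER_CUBIC); a=np.clip(255*(a/255.)**.6,0,255).astype(np.uint8)
for p,z,k in((circ(.056),P[2]+.0127,(0,0,255)),(circ(.034),P[2]+.0127,(0,0,255)),(circ(.056),P[2]+.0007,(0,0,255)),(sqp(.018,np.radians(-37.5)),.07,(255,0,0))):
    q=((proj(im,at(p,P[:2] if k[2] else np.array([.5615,-.04]),z))-[u-40,v-H]+.5)*10).astype(np.int32); cv2.polylines(a,[q.reshape(-1,1,2)],True,k,1)
cv2.imwrite("pics/g9.png",a)
```

```text
[ 0.56219365 -0.0401467   0.07844243]
```

View pics/g9.png

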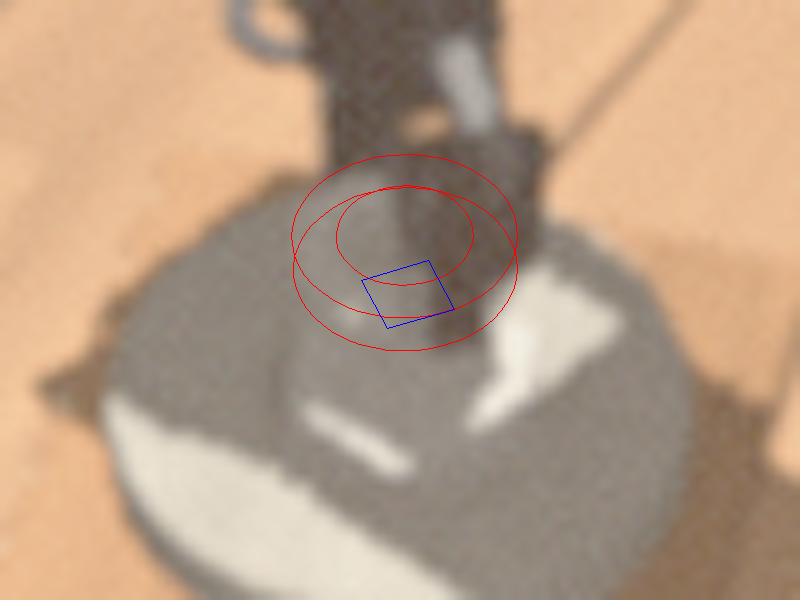

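The picture shows the ring in the gripper's shadow at about (400,250), consistent with the predicted outline above the boss. I'll lower it gently.

Emit:
play_rows(
  series=[
    [0.5,[-0.01,0,0.08],[0,0,0]],
    [0.5,[0,0,0.08],[0,0,0]],
    [0.5,[0,0,0.08],[0,0,0]],
    [0.5,[0,0,0.08],[0,0,0]],
    [0.5,[0,0,0],[0,0,0]],
    [0.5,[0,0,0],[0,0,0]],
  ],
)

```text
t: 21.18
tool_pos: [0.5621, -0.0402, 0.0628]
tool_rot: [2.817, 1.39, 0.0]
contact_force: [-0.8, 0.4, -1.8]
opening: 0.0526
grip_force: 63.6
```

Free: the ring's underside is below the boss top without contact.

Emit:
play_rows(
  series=[
    [0.5,[0,0,0.1],[0,0,0]],
    [0.5,[0,0,0.1],[0,0,0]],
    [0.5,[0,0,0.08],[0,0,0]],
    [0.5,[0,0,0.05],[0,0,0]],
    [0.5,[0,0,0],[0,0,0]],
    [0.5,[0,0,0],[0,0,0]],
  ],
)

```text
t: 21.92
tool_pos: [0.5622, -0.0403, 0.0464]
tool_rot: [2.817, 1.39, 0.0]
contact_force: [-0.7, 0.4, -1.8]
opening: 0.0524
grip_force: 63.6
```

Emit:
play_rows(
  series=[
    [0.5,[0,0,0.03],[0,0,0]],
    [0.5,[0,0,0.03],[0,0,0]],
    [0.5,[0,0,0],[0,0,0]],
    [0.5,[0,0,0],[0,0,0]],
  ],
)

```text
t: 22.42
tool_pos: [0.562, -0.0403, 0.0433]
tool_rot: [2.817, 1.39, 0.0]
contact_force: [0.8, 0.2, -0.8]
opening: 0.0528
grip_force: 63.7
```

Emit:
play_rows(
  series=[
    [0.5,[0,0,0.015],[0,0,0]],
    [0.5,[0,0,0],[0,0,0]],
    [0.65,[0,0,0],[0,0,0]],
    [0.75,[0,0,0],[0,0,0]],
    [0.85,[0,0,0],[0,0,0]],
    [0.85,[0,0,0],[0,0,0]],
    [0.85,[0,0,0],[0,0,0]],
  ],
)

```text
t: 23.3
tool_pos: [0.562, -0.0402, 0.0426]
tool_rot: [-2.817, -1.39, -0.0]
contact_force: [0.1, -0.4, -0.3]
opening: 0.0725
grip_force: 0.0
```

Emit:
play_rows(
  series=[
    [0.85,[0,0,-0.2],[0,0,0]],
    [0.85,[0,0,-0.5],[0,0,0]],
    [0.85,[0,0,-0.8],[0,0,0]],
    [0.85,[0,0,-0.8],[0,0,0]],
    [0.85,[-0.7,0.45,0],[0,0,0]],
    [0.85,[-0.7,0.45,0],[0,0,0]],
    [0.85,[-0.7,0.45,0],[0,0,0]],
    [0.85,[-0.7,0.45,0],[0,0,0]],
  ],
)

```text
t: 24.3
tool_pos: [0.5483, -0.2075, 0.1586]
tool_rot: [2.816, 1.39, 0.001]
contact_force: [1.1, 0.1, 0.1]
opening: 0.0727
grip_force: 0.0
```

Emit:
play_rows(
  series=[
    [0.85,[0,0,0],[0,0,0]],
    [0.85,[0,0,0],[0,0,0]],
  ],
)

```text
t: 24.55
tool_pos: [0.5483, -0.2057, 0.1579]
tool_rot: [-2.817, -1.39, -0.001]
contact_force: [0.2, -0.3, 0.1]
opening: 0.0728
grip_force: 0.0
```

Run:
```python
from h import *
# numeric check: ring on hub (z .044) by dark/bright gray edge fit, in both views
I={n:imaging.get_image(n) for n in("top","side")}
for n,im in I.items():
    g=im["color"].mean(2)/255; out=[]
    for z in(.040,.044,.052):
        b=boxof(im,[.5615,-.04,.05],24 if n=="top" else 26); y=g[b[1]:b[3],b[0]:b[2]]
        f=lambda p:lin([fill(im,at(circ(.056),p[:2],z+.012),b),fill(im,at(circ(.034),p[:2],z+.012),b),fill(im,at(circ(.056),p[:2],z,z+.012),b),fill(im,at(sqp(.018,-.654),p[:2],.07),b)],y)
        r=fit(f,[.5615,-.04]); out.append((z,r.x.round(4),round(r.fun,6)))
    print(n,out)
    a=proj(im,[[.5615,-.04,.07]])[0].astype(int); cv2.imwrite(f"pics/end_{n}.png",im["color"])
    k=im["color"][a[1]-16:a[1]+26:2,a[0]-22:a[0]+22].mean(2).astype(int)
    for row in k: print("".join(" .:-=+*#%@"[min(9,max(0,(x-50)//20))] for x in row))
```

```text
top [(0.04, array([ 0.5615, -0.0382]), np.float64(0.00462)), (0.044, array([ 0.5602, -0.0385]), np.float64(0.004568)), (0.052, array([ 0.5592, -0.0385]), np.float64(0.004492))]
++++++++++++++++++++++++++++++++++++++++++++
+++*+*+++++++++=------=+++++++++++++++++++++
+++****++++=-:...-=++*****=--=++++++++++++++
++++++++=-::-=+**####%%%####+=-=++++++++++++
+++++++--+***########**###%%###+==++++++++++
++++++-:+#**####*++====++++*#%%#*+++++++++++
+++++-.:+**####+==+**###*#*++*%%#****+++++++
*+++=::-*###%#+-*%%##*+=+##*++*%##****++++++
*+*+-.:=*##%#*==####*-..:+#%#++###***+++++++
++++-.:+**#%%#++*++*#*==+##**++###**++++++++
++++-:-*#*#%%#**#%*--+#%#**#*+*###+=++++++++
++++=--*##*#%%#**####+-+*#%######**+=+++++++
+++++==*%%#*#%%%#######****##%#####*++++++++
++++++=-=*##**#%%%%%%####%%%%#**###*++++++++
**++++++-::+###***#%%%%%%%#***####*+++++++++
*+++++++++=::=+###********##*****+++++++++++
+++++++++++++=--+#%%%%%##*++++++++++++++++++
+++++++++++++++++++***++++++++++++++++++++++
*******+++++++++++++++++++++++++++++++++++++
********++++++++++++++++++++++++++++++++++++
*******++++++++++++++++
[... 445 characters left out ...]
###**######*########**+--
***#######################################**
####################%%#%%%%#################
###############%%%%%%#+*#%%%%%%#############
#############%%%%*+*%*+=+#%##%%%############
##########**#%%%+---+###*+=-=#%%%###########
#########*=+%%%#*+=-:------=+#%%%%%#########
########*=-+*%@%%*+-::----=*%%%%#*##########
#######*+-=*+*#%%@@%*++***#%%%%*+##**#######
########+=+##=-+#%%%%%%%%%%##+=+*%#***#*####
#########+=+*++=--==+++=+====+*%%%##########
##########+---=+****++++***####****#########
###########**+----+*#%%##*+===+**###########
###############*++==+++++++**###############
############################################
###*########################################
```

```bash
python3 -c "
from station import ctrl
print(ctrl.finish_job())"
```

```text
the job is handed in; nothing more can be done
None
```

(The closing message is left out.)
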